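Fit the speed knob on the press control box and hold it pressed in

TASK

Lift the white protective cap off the spindle of the press's speed control box and leave it in the empty shallow metal tray. Then take the black pointer knob, turn it so that the flat in its bore matches the flat on the spindle, and push it onto the spindle until it sits fully home on the collar. Keep hold of the knob and finish while still pressing it down as far as the sprung spindle goes, and leave the other things on the bench where they are.

Things in the scene. Friction and masses are not known exactly. Their poses are not given: they have to be found in the camera images.
- unit: Speed control box, fixed to the bench: grey housing 160 x 130 x 60 mm high with an aluminium top panel, a small display and the spindle standing up from its top. Origin: centre of its underside; x along the 160 mm side, z up. The spindle's axis lies at x = -20 mm, y = 0 of this frame; the display is on the +x side.
- spindle_seat (a point): Point on the spindle's axis, on top of its round collar (28 mm diameter), 71 mm above the bench while not pressed; z up, x towards the flat of the D. It moves and turns with the spindle. Above the collar the steel D-shaft is 20 mm tall: 16 mm diameter, one flat 4 mm from the axis; the top 4 mm taper to 0.6 of that size. The knob is home when its underside rests on the collar.
- plunger (a joint): How far the spindle is pressed down, in m: 0 free, 0.006 fully in, with a hard stop there. Sprung: it starts to move at about 5 N, is fully in at about 10 N, and comes back up when released.
- spindle (a joint): Angle of the spindle in the box in rad, growing anticlockwise from above; 0 when the flat faces the box's +x side. Range -1.2 to 1.2. It is stiff (0.12 N m of friction) and stays where it is left.
- cap: White plastic protective cap, loose, upside-down cup: 28 mm outside diameter, 36 mm tall, 21 mm bore 32 mm deep, open below, 25 g. At the start it stands over the D-shaft, on the collar. Origin: centre of its open lower rim; z up.
- cap_center (a point): Middle of the cap, on its axis, 18 mm above its open rim.
- tray: Empty shallow open metal tray, fixed, 130 x 130 x 22 mm high, walls and floor 4 mm thick. Origin: centre of its underside; z up.
- knob: Black pointer knob, loose, about 60 g, 50 mm tall, standing bore down. Origin: centre of its underside, z up, x towards the pointer. Round skirt 44 mm diameter, 26 mm tall, with a pointed nose reaching 32 mm from the axis on +x. Bore in the underside: D-shaped, 22 mm deep, 18 mm diameter, its flat 5 mm from the axis on the +x (nose) side, so the nose goes on the side of the shaft's flat.
- knob_grip (a point): Middle of the knob's upright grip bar, on the axis, 38 mm above the knob's underside, axes as the knob's. The bar stands on the skirt, from 26 to 50 mm above the underside; it is 42 mm long (along x) and 14 mm thick (along y), with a white index line on top of its +x half.
- round_knob: Bystander: round fluted black knob, 42 mm diameter, 21 mm tall, no grip bar and no nose. Not the one to fit.
- spacer: Bystander: brass ring 32 mm diameter, 10 mm tall.
- driver: Bystander: screwdriver 180 mm long, lying.
- grease: Bystander: white jar 56 mm diameter, 65 mm tall.
- bobbin: Bystander: copper-coloured bobbin 40 mm diameter, 40 mm tall.
- bush: Bystander: steel cylinder 24 mm diameter, 30 mm tall.
- gauge_block: Bystander: dark steel block 50 x 30 x 20 mm.
There are look-alikes about, which are no part of the job. Leave any red or turquoise look-alike of the cap alone. Leave any blue look-alike of the knob alone.

How it is judged:
On the way, in this order (a step that is already met when the one before it is completed fails the run):
1. the cap is off the spindle, lying in the tray and let go (x of cap_center in the frame of tray between -0.06 and 0.06 m and y of cap_center in the frame of tray between -0.06 and 0.06 m and z of cap_center in the frame of tray below 0.032 m and contact force between the fingers and cap below 0.1 N), for 0.2 s.
2. the pointer knob sits home on the collar of the spindle (z of knob in the frame of spindle_seat between -0.003 and 0.002 m and horizontal distance between knob and spindle_seat below 0.004 m and angle between knob's own z axis and vertical below 0.09 rad), for 0.2 s.
At the end, for the whole second after the job is handed in: The cap rests in the tray, let go; the pointer knob sits on the spindle with its underside within 2 mm of the collar, upright within 5 degrees; and the fingers are still on the knob, holding the spindle pressed in by more than 4.5 of its 6 mm, through the last second (all of step 1 and all of step 2 and linear speed of each of cap, knob below 0.02 m/s and value of joint plunger above 0.0045 m and contact force between the fingers and knob above 1 N); the arm keeps its last pose, push and grip.
It fails at once if another thing on the bench is moved by more than 30 mm (distance of any of round_knob, spacer, driver, grease, bobbin, bush, gauge_block from where it was at the start of the episode above 0.03 m).
It also fails if it takes over 72 s, if anything falls off the work surface, if the arm or the gripper's body presses on something with over 40 N, if the wrist force passes 120 N, or if a joint passes its speed limit or range.

ROBOT

A 6-joint arm with a two-finger parallel gripper is mounted at the origin on the work surface. World frame = base frame: x ahead of the robot, y to its left, z up, the work surface at z = 0. Lengths are in m, angles in rad, forces in N, time in s.
With the tool pointing down it reaches from about 0.375 to 0.825 m from the base axis. Payload 5.5 kg.
Tool frame: the origin (TCP) lies between the finger pads; the fingertips stand 19 mm ahead of it and the grasp point (between the pads) is the TCP (env.nose_length is the distance from the TCP to the fingertips, in m); z points along the fingers, y is the line along which they close (so a half turn about z gives the same grasp; the last joint's range is limited). The gripper opens to 85 mm and grips with 20 to 120 N. Pads are 22 mm wide; open, the fingers measure 114 mm over their backs; the gripper's body (76 mm by 85 mm) begins 54 mm behind the grasp point. The pads swing forward as they close: fully open they stand 13 mm farther back than shut.
Start: joints at [1.178, 0.314, -0.047, 1.21, 0, 1.571], TCP at [0.23, 0.554, 0.25] pointing down, gripper open.
Joint ranges: [-2.67, 2.67], [-0.69, 1.73], [-1.03, 1.25], [-2.08, 2.16], [-1.42, 1.45], [-3.14, 3.14]. Speed limits (rad/s): [2.39, 2.39, 3.01, 3.14, 3.14, 3.14].

INTERFACE

Orientations are given as a unit quaternion [x, y, z, w].
In Python, from station import monitor, eyes, env gives the robot as it stands.
- The arm moves only by the tool carry_out, never from a script. Its argument "increments" is a list of rows, each an object of numbers: "dx", "dy", "dz": the shift along the world's x, y, z in units of 0.075 m (1.0 is 0.075 m); "ax", "ay", "az": the turn, a rotation vector about the world's x, y, z in units of 2 rad (1.0 is 2 rad). In form: [{"dx": .., "dy": .., "dz": .., "ax": .., "ay": .., "az": ..}, ...]. A call has 1 to 5 rows; each row shifts and turns the commanded pose from where the row before left it; what a row does not reach is not made up. A row lasts 1/8 s, in which the tool goes at most 62.5 mm and 10.7 degrees, less where a joint would pass 70% of its speed; a pose out of reach is approached as far as the arm can. A call with a number of a shift or a turn outside -1 to 1 is refused whole. A call with a gripper value outside its range is refused whole. "hand" is the closure, from -1 (fully open) to 1 (shut), set as the call begins (left out, the last holds). The fingers move at their own pace and stop on an object; "squeeze" is the grip in N (left out, the last holds). Time passes only in rows, so rows that do not move let the fingers close. It gives the time, the measured TCP pose, the force, the opening and the grip force at its end, in the units of the state.
- monitor.read_state(): the state, without advancing time (a new reading comes with each control period).
- eyes.snapshot(name): name is "scene" or "top" or "wrist"; returns (picture, depth): 400x640x3 uint8, blue, green, red; 400x640 float32, m along the optical axis (not along the pixel's ray), 0 where there is no reading.
- eyes.camera_info(name): a dict with "fx", "fy", "cx", "cy" (pixels), "D" ([k1, k2, p1, p2, k3] as OpenCV has them; the pictures are not rectified), "cam_to_world" (4x4, takes a point from camera to world coordinates). Camera axes: x right, y down, z forward; pixel columns grow to the right and rows downward; lengths in m; the calibration is good to about 2 mm. A picture is of the moment at which its call begins: read the wrist's pose just before it. camera_info takes no time and is no camera call; for the wrist camera it gives the pose at the moment of the call.
- env.sign_off(): hands the job in; it is judged then, once.
The state is a dict: "time": time; "joint_pos": joint angles; "dq": joint speeds; "joint_efforts": joint torques, N m; "ee_pos": TCP position; "eef_rot": TCP orientation; "force": force on the tool from outside, world axes, zero at the start; "ft_torque": the same for the moment, N m; "width": finger opening in m; "grip_force": force on a finger pad.
Only numpy, scipy, OpenCV 4.12 (cv2) and the standard library are available. Lean on these libraries where they do the work, as an engineer would, in place of code of your own. Each camera call takes 0.05 s, during which the arm holds its last target. There are 200 camera calls.

## Working session

There is one attempt and no reset: what is moved stays moved. The work goes in short steps, Python scripts to look and compute and a tool call to move; the robot and the scene stay as the last step left them, time stands still between calls to the robot, and variables do not carry over. Pictures are saved under pics/ and viewed, at most 10 in all, crops included, and the job is handed in when it is done.

Besides the shell and the picture viewer there is one more tool, called after "Emit:" as name(argument=value, ...) on one line, values as JSON. carry_out: Moves the arm, as the interface text tells. Its arguments: {"type":"object","properties":{"increments":{"type":"array"},"hand":{"type":"number"},"squeeze":{"type":"number"}},"required":["increments"]}

```bash
mkdir -p pics; cat > h.py <<'E'
import cv2,numpy as np
from station import monitor,eyes,env
def snap(n):
    i=eyes.camera_info(n); p,d=eyes.snapshot(n); return p,d,i
def K(i): return np.array([[i['fx'],0,i['cx']],[0,i['fy'],i['cy']],[0,0,1.]])
def rays(i,uv):
    u=cv2.undistortPoints(np.array(uv,float).reshape(-1,1,2),K(i),np.array(i['D'],float)).reshape(-1,2)
    T=np.array(i['cam_to_world']); return T[:3,3],np.c_[u,np.ones(len(u))]@T[:3,:3].T
def onz(i,uv,z):
    o,r=rays(i,uv); return o+r*((z-o[2])/r[:,2])[:,None]
def pts(i,uv,d):
    o,r=rays(i,uv); uv=np.array(uv,int).reshape(-1,2); return o+r*d[uv[:,1],uv[:,0]][:,None]
E
python3 - <<'E'
from h import *
for n in('top','scene'):
    p,d,i=snap(n); cv2.imwrite(f'pics/{n}.png',p); np.save(n+'_p.npy',p); np.save(n+'_d.npy',d); np.save(n+'_i.npy',i,allow_pickle=True)
    print(n,i['fx'],i['cx'],i['cy'],np.round(i['cam_to_world'],3).tolist())
print(monitor.read_state())
E
```

```text
top 366.73291628207596 326.31775173210104 192.95878758258218 [[0.01, -0.994, 0.105, 0.478], [-0.999, -0.014, -0.032, 0.008], [0.033, -0.105, -0.994, 0.93], [0.0, 0.0, 0.0, 1.0]]
scene 372.40191777996944 318.1203529451745 198.67288133550554 [[0.046, 0.698, -0.715, 1.096], [0.999, -0.024, 0.041, -0.032], [0.012, -0.716, -0.698, 0.609], [0.0, 0.0, 0.0, 1.0]]
{'time': 0.1, 'joint_pos': array([ 1.17801640e+00,  3.14173648e-01, -4.79760615e-02,  1.21020680e+00,
       -1.80384266e-05,  1.57081073e+00]), 'dq': array([ 0.00092277, -0.00131001,  0.00218058,  0.00020398, -0.00116258,
        0.00014363]), 'joint_efforts': array([ 5.69896238e-04, -5.40769458e+01,  3.40540230e+01,  1.12668757e-02,
        5.79204857e-05,  1.77648343e-05]), 'ee_pos': array([0.22947109, 0.55385085, 0.2495111 ]), 'eef_rot': array([ 1.95136966e-01,  9.80775691e-01, -7.66855924e-04, -1.43367646e-04]), 'force': array([-0.50370814,  0.16934406, -0.26802651]), 'ft_torque': array([-0.01338997, -0.0309419 , -0.01939805]), 'grip_force': 0.0, 'width': 0.08533937782563703}
```

View pics/top.png

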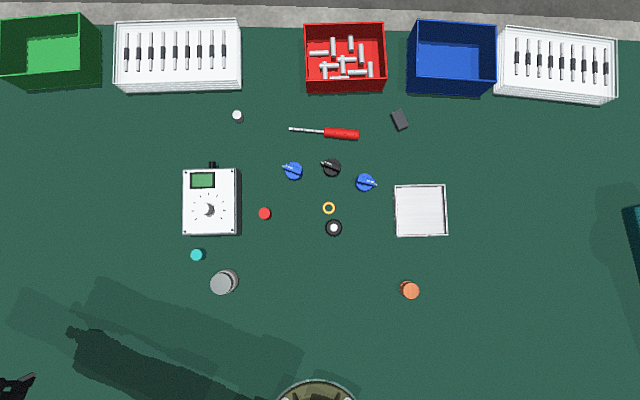

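View pics/scene.png

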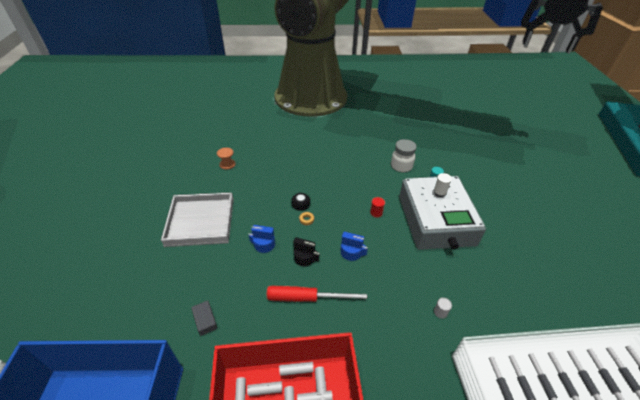

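Top view: box centred near (211,203) with the cap near (209,209), black pointer knob at (331,167) with its nose to the left, tray at (421,210). The scene view agrees: cap (442,185), knob (305,250), tray (198,218).

```bash
cat > m.py <<'E'
from h import *
L=lambda n:(np.load(n+'_p.npy'),np.load(n+'_d.npy'),np.load(n+'_i.npy',allow_pickle=True).item())
def world(n):
    p,d,i=L(n); v,u=np.mgrid[0:400,0:640]; uv=np.c_[u.ravel(),v.ravel()]
    return pts(i,uv,d).reshape(400,640,3),p,i
for n,box,kn,tr in(('top',(170,155,250,245),(312,150,348,182),(385,175,457,245)),('scene',(395,165,490,255),(290,235,322,268),(155,185,240,250))):
    W,p,i=world(n)
    def reg(b): m=np.zeros((400,640),bool); m[b[1]:b[3],b[0]:b[2]]=1; return m
    B=reg(box)
    m=B&(W[...,2]>.092)&(W[...,2]<.12); print(n,'cap',m.sum(),np.median(W[m],0),W[m].min(0),W[m].max(0))
    m=B&(abs(W[...,2]-.06)<.006); r=cv2.minAreaRect(W[m][:,:2].astype(np.float32)); print('panel',r,np.median(W[m][:,2]))
    Kr=reg(kn)
    m=Kr&(W[...,2]>.042)&(W[...,2]<.06); print('bar',m.sum(),W[m].mean(0),cv2.minAreaRect(W[m][:,:2].astype(np.float32)))
    m=Kr&(W[...,2]>.015)&(W[...,2]<.035); print('skirt',m.sum(),cv2.minAreaRect(W[m][:,:2].astype(np.float32)))
    m=reg(tr)&(W[...,2]>.014)&(W[...,2]<.03); print('tray',m.sum(),cv2.minAreaRect(W[m][:,:2].astype(np.float32)))
p=L('top')[0]; q=L('scene')[0]
a=[cv2.resize(c,(400,300),interpolation=cv2.INTER_CUBIC) for c in(p[170:245,165:265],p[145:190,300:360],q[165:255,385:505],q[230:275,280:340])]
cv2.imwrite('pics/crop.png',np.vstack([np.hstack(a[:2]),np.hstack(a[2:])]))
E
python3 m.py
```

```text
top cap 145 [0.5276426  0.25691762 0.10712201] [0.51618392 0.24509144 0.09203329] [0.54102689 0.27340437 0.11061158]
panel ((0.5474618077278137, 0.25819820165634155), (0.15786780416965485, 0.12726925313472748), 2.027864694595337) 0.06021256748402848
bar 107 [ 0.64077948 -0.03384873  0.05023572] ((0.6412947177886963, -0.03365497663617134), (0.04158053919672966, 0.014169805683195591), 69.48361206054688)
skirt 152 ((0.6411218643188477, -0.03354329615831375), (0.04271009936928749, 0.04360160231590271), 21.42353057861328)
tray 420 ((0.5360518097877502, -0.2577919065952301), (0.13042250275611877, 0.1294621229171753), 2.061504602432251)
scene cap 176 [0.53467036 0.25731132 0.10673084] [0.51405733 0.24551576 0.09200113] [0.54349506 0.27297765 0.10940302]
panel ((0.5512908101081848, 0.25990456342697144), (0.15968076884746552, 0.1294821798801422), 1.8149808645248413) 0.06072016868359742
bar 182 [ 0.64319413 -0.03168545  0.04930339] ((0.6417742371559143, -0.03174523264169693), (0.04212168976664543, 0.016096342355012894), 69.90083312988281)
skirt 266 ((0.6530050039291382, -0.028032338246703148), (0.04974544048309326, 0.021974146366119385), 83.44981384277344)
tray 757 ((0.5343126058578491, -0.256270170211792), (0.1348911076784134, 0.13181012868881226), 2.144544839859009)
```

View pics/crop.png

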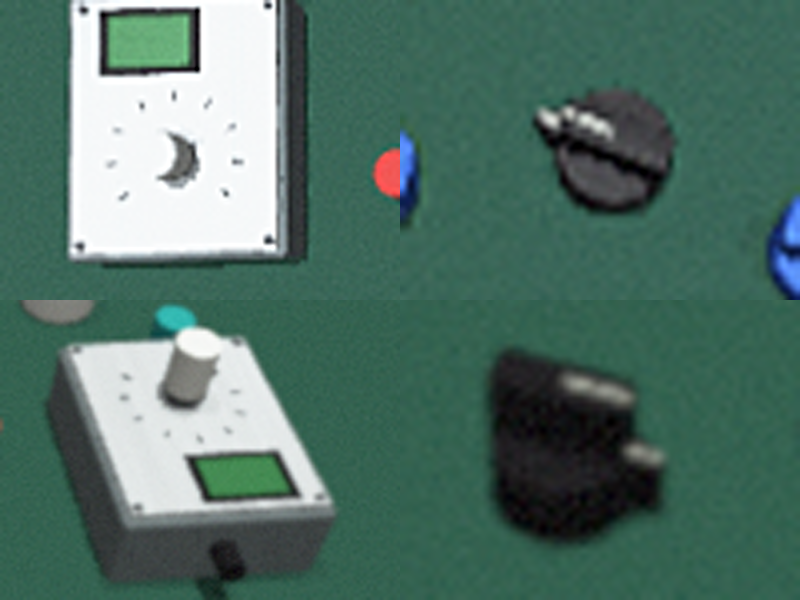

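Crops confirm the cap standing on the spindle and the knob's nose pointing to world +y (yaw about 70°). Estimates: spindle (0.529, 0.258), knob (0.641, -0.033), tray (0.535, -0.257).

Emit:
carry_out(increments=[{"dx": 0.5, "dy": -0.49}, {"dx": 0.5, "dy": -0.49}, {"dx": 0.5, "dy": -0.49}, {"dx": 0.5, "dy": -0.49}, {"dx": 0.5, "dy": -0.49}], hand=-1, squeeze=30)

```text
invalid input at $.increments[0]: expected keys dx, dy, dz, ax, ay, az
```

Emit:
carry_out(increments=[{"dx": 0.5, "dy": -0.49}, {"dx": 0.5, "dy": -0.49}, {"dx": 0.4, "dy": -0.4}, {}, {}])

```text
invalid input at $.increments[0]: expected keys dx, dy, dz, ax, ay, az
```

Emit:
carry_out(increments=[{"dx": 0.5, "dy": -0.49, "dz": 0, "ax": 0, "ay": 0, "az": 0}, {"dx": 0.5, "dy": -0.49, "dz": 0, "ax": 0, "ay": 0, "az": 0}, {"dx": 0.5, "dy": -0.49, "dz": 0, "ax": 0, "ay": 0, "az": 0}, {"dx": 0.5, "dy": -0.49, "dz": 0, "ax": 0, "ay": 0, "az": 0}, {"dx": 0.5, "dy": -0.49, "dz": 0, "ax": 0, "ay": 0, "az": 0}], hand=-1, squeeze=30)

```text
time: 0.72
ee_pos: [0.418, 0.3691, 0.25]
eef_rot: [0.195, 0.981, -0.0, -0.0]
force: [0.8, 0.4, -1.3]
width: 0.0855
grip_force: 0.0
```

Emit:
carry_out(increments=[{"dx": 0.5, "dy": -0.49, "dz": 0, "ax": 0, "ay": 0, "az": 0}, {"dx": 0.5, "dy": -0.49, "dz": 0, "ax": 0, "ay": 0, "az": 0}, {"dx": 0.4, "dy": -0.4, "dz": 0, "ax": 0, "ay": 0, "az": 0}, {"dx": 0, "dy": 0, "dz": 0, "ax": 0, "ay": 0, "az": 0}, {"dx": 0, "dy": 0, "dz": 0, "ax": 0, "ay": 0, "az": 0}])

```text
time: 1.35
ee_pos: [0.5217, 0.2671, 0.2499]
eef_rot: [0.195, 0.981, -0.0, -0.001]
force: [-0.4, 0.5, -0.7]
width: 0.0855
grip_force: 0.0
```

```bash
python3 - <<'E'
from h import *
p,d,i=snap('wrist'); cv2.imwrite('pics/w1.png',p)
v,u=np.mgrid[0:400,0:640]; W=pts(i,np.c_[u.ravel(),v.ravel()],d).reshape(400,640,3)
m=(d>0)&(W[...,2]>.1)&(W[...,2]<.115)&(np.hypot(W[...,0]-.529,W[...,1]-.258)<.03)
c=W[m]; print(m.sum(),cv2.minEnclosingCircle(c[:,:2].astype(np.float32)),np.median(c[:,2]),c.mean(0))
print(np.round(i['cam_to_world'],3).tolist(),i['fx'])
E
```

```text
896 ((0.528081476688385, 0.26194027066230774), 0.014145487919449806) 0.10633930066579636 [0.52756398 0.26218917 0.10617882]
[[0.382, 0.889, 0.252, 0.457], [0.924, -0.368, -0.104, 0.296], [0.001, 0.273, -0.962, 0.373], [0.0, 0.0, 0.0, 1.0]] 337.48861825667836
```

View pics/w1.png

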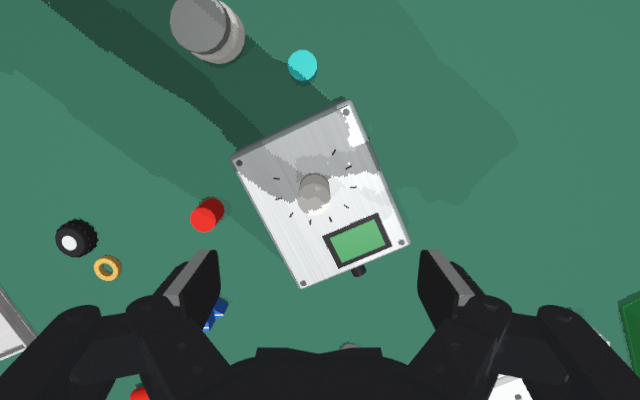

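The wrist view shows the cap at (314,193), radius 14 mm and top at 0.106, consistent with the other views. I'll use (0.5285, 0.260).

Emit:
carry_out(increments=[{"dx": 0.09, "dy": -0.095, "dz": -0.2, "ax": 0, "ay": 0, "az": 0}, {"dx": 0, "dy": 0, "dz": -0.5, "ax": 0, "ay": 0, "az": 0}, {"dx": 0, "dy": 0, "dz": -0.5, "ax": 0, "ay": 0, "az": 0}, {"dx": 0, "dy": 0, "dz": -0.5, "ax": 0, "ay": 0, "az": 0}, {"dx": 0, "dy": 0, "dz": -0.35, "ax": 0, "ay": 0, "az": 0}])

```text
time: 2.02
ee_pos: [0.5273, 0.2597, 0.0937]
eef_rot: [0.195, 0.981, -0.001, -0.001]
force: [0.2, -0.2, 1.2]
width: 0.0853
grip_force: 0.0
```

Emit:
carry_out(increments=[{"dx": 0, "dy": 0, "dz": 0, "ax": 0, "ay": 0, "az": 0}, {"dx": 0, "dy": 0, "dz": 0, "ax": 0, "ay": 0, "az": 0}, {"dx": 0, "dy": 0, "dz": 0, "ax": 0, "ay": 0, "az": 0}, {"dx": 0, "dy": 0, "dz": 0, "ax": 0, "ay": 0, "az": 0}, {"dx": 0, "dy": 0, "dz": 0, "ax": 0, "ay": 0, "az": 0}], hand=1, squeeze=25)

```text
time: 2.65
ee_pos: [0.5298, 0.2605, 0.0977]
eef_rot: [0.195, 0.981, 0.001, 0.001]
force: [-0.0, 1.1, 3.4]
width: 0.0269
grip_force: 25.9
```

Emit:
carry_out(increments=[{"dx": 0, "dy": 0, "dz": 0.2, "ax": 0, "ay": 0, "az": 0}, {"dx": 0, "dy": 0, "dz": 0.4, "ax": 0, "ay": 0, "az": 0}, {"dx": 0, "dy": 0, "dz": 0.5, "ax": 0, "ay": 0, "az": 0}, {"dx": 0, "dy": 0, "dz": 0.4, "ax": 0, "ay": 0, "az": 0}, {"dx": 0, "dy": 0, "dz": 0, "ax": 0, "ay": 0, "az": 0}])

```text
time: 3.28
ee_pos: [0.5304, 0.2606, 0.2125]
eef_rot: [0.195, 0.981, 0.002, 0.002]
force: [-0.7, 0.5, -0.9]
width: 0.0272
grip_force: 25.5
```

```bash
cat > look.py <<'E'
import sys
from h import *
k=sys.argv[1]
p,d,i=snap('wrist'); np.savez(k,p=p,d=d,i=i)
cv2.imwrite(f'pics/{k}.png',p)
E
python3 look.py w2
python3 - <<'E'
from h import *
z=np.load('w2.npz',allow_pickle=True); i=z['i'].item(); T=np.array(i['cam_to_world'])
R=T[:3,:3].T; q=cv2.projectPoints(np.array([[.5295,.260,.091]]),cv2.Rodrigues(R)[0],-R@T[:3,3],K(i),np.array(i['D'],float))[0].ravel(); print(q)
u,v=q.astype(int); c=z['p'][max(v-45,0):v+45,u-60:u+60]; cv2.imwrite('pics/w2c.png',cv2.resize(c,None,fx=6,fy=6,interpolation=cv2.INTER_CUBIC)); print(u,v,c.shape)
E
```

```text
[314.11939955 196.22969008]
314 196 (90, 120, 3)
```

View pics/w2c.png

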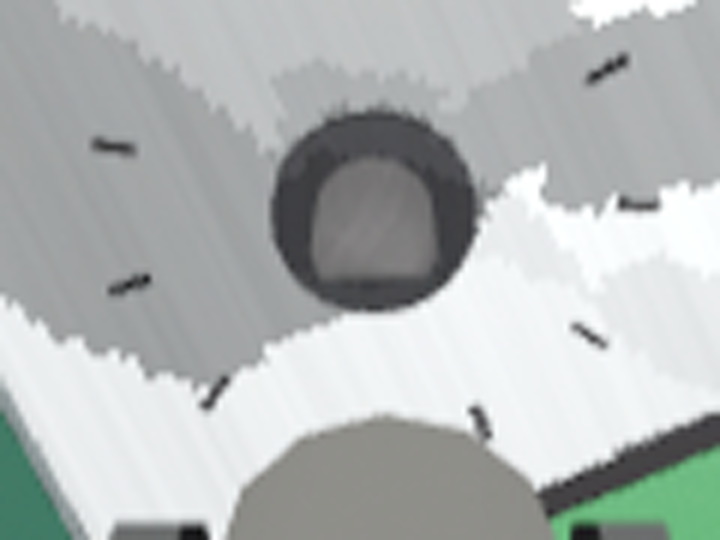

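The wrist crop shows the D-shaft at about (316,188), with its flat edge horizontal and facing image-down, a world direction of about -22°. I'll refine that numerically.

```bash
python3 - <<'E'
from h import *
z=np.load('w2.npz',allow_pickle=True); i=z['i'].item(); p=z['p']
e=onz(i,[(254+x/6,151+y/6) for x,y in((312,278),(437,276))],.089)[:,:2]; dd=e[1]-e[0]
print('edge',e,np.degrees(np.arctan2(dd[1],dd[0]))-90,'collar')
c=[(254+x/6,151+y/6) for x,y in((274,210),(475,210),(375,110),(375,311))]
q=onz(i,c,.071); print(q,q[:2].mean(0),q[2:].mean(0),q.mean(0))
g=cv2.cvtColor(p,cv2.COLOR_BGR2GRAY)[172:206,300:334]
m=((g>90)&(g<150)).astype(np.uint8); n,l,s,cc=cv2.connectedComponentsWithStats(m); k=l[14,16]
v,u=np.nonzero(l==k); print(k,s[k],g[10:26:2,16])
b=[(uu+300,v[u==uu].max()+172) for uu in range(u.min()+4,u.max()-3)]; print(b)
f=cv2.fitLine(np.array(b,np.float32),cv2.DIST_L2,0,.01,.01).ravel(); e=onz(i,[(f[2]-8*f[0],f[3]-8*f[1]),(f[2]+8*f[0],f[3]+8*f[1])],.089); dd=e[1]-e[0]; print(np.degrees(np.arctan2(dd[1],dd[0]))-90)
E
```

```text
edge [[0.52847061 0.25372958]
 [0.5342896  0.26845008]] -21.56878042627787 collar
[[0.52237274 0.25016442 0.071     ]
 [0.53273345 0.27515837 0.071     ]
 [0.51492251 0.26797184 0.071     ]
 [0.54072296 0.25726679 0.071     ]] [0.52755309 0.2626614  0.071     ] [0.52782274 0.26261931 0.071     ] [0.52768792 0.26264035 0.071     ]
4 [  6   5  21  21 357] [120 122 124 129 131 127 125 111]
[(310, np.int64(196)), (311, np.int64(196)), (312, np.int64(196)), (313, np.int64(196)), (314, np.int64(196)), (315, np.int64(196)), (316, np.int64(196)), (317, np.int64(196)), (318, np.int64(196)), (319, np.int64(196)), (320, np.int64(196)), (321, np.int64(196)), (322, np.int64(196))]
-22.522870076517265
```

Emit:
carry_out(increments=[{"dx": 0, "dy": -0.4, "dz": 0, "ax": 0, "ay": 0, "az": 0}, {"dx": 0.02, "dy": -0.7, "dz": 0, "ax": 0, "ay": 0, "az": 0}, {"dx": 0.02, "dy": -0.7, "dz": 0, "ax": 0, "ay": 0, "az": 0}, {"dx": 0.02, "dy": -0.7, "dz": 0, "ax": 0, "ay": 0, "az": 0}, {"dx": 0, "dy": -0.7, "dz": 0, "ax": 0, "ay": 0, "az": 0}])

```text
time: 3.95
ee_pos: [0.5323, 0.0183, 0.2077]
eef_rot: [0.195, 0.981, -0.0, -0.001]
force: [0.9, 0.6, -1.0]
width: 0.0276
grip_force: 25.5
```

Emit:
carry_out(increments=[{"dx": 0, "dy": -0.7, "dz": 0, "ax": 0, "ay": 0, "az": 0}, {"dx": 0, "dy": -0.7, "dz": 0, "ax": 0, "ay": 0, "az": 0}, {"dx": 0, "dy": -0.7, "dz": 0, "ax": 0, "ay": 0, "az": 0}, {"dx": 0, "dy": -0.7, "dz": 0, "ax": 0, "ay": 0, "az": 0}, {"dx": 0, "dy": -0.5, "dz": 0, "ax": 0, "ay": 0, "az": 0}])

```text
time: 4.58
ee_pos: [0.5321, -0.2294, 0.2075]
eef_rot: [0.196, 0.981, 0.0, -0.001]
force: [-0.1, 0.3, -0.5]
width: 0.0271
grip_force: 25.5
```

Emit:
carry_out(increments=[{"dx": 0, "dy": -0.4, "dz": 0, "ax": 0, "ay": 0, "az": 0}, {"dx": 0, "dy": 0, "dz": -0.5, "ax": 0, "ay": 0, "az": 0}, {"dx": 0, "dy": 0, "dz": -0.5, "ax": 0, "ay": 0, "az": 0}, {"dx": 0, "dy": 0, "dz": -0.5, "ax": 0, "ay": 0, "az": 0}, {"dx": 0, "dy": 0, "dz": 0, "ax": 0, "ay": 0, "az": 0}])

```text
time: 5.2
ee_pos: [0.5298, -0.2559, 0.0925]
eef_rot: [0.195, 0.981, 0.001, -0.004]
force: [-1.0, 0.8, 0.6]
width: 0.0271
grip_force: 25.5
```

Emit:
carry_out(increments=[{"dx": 0.04, "dy": 0, "dz": -0.3, "ax": 0, "ay": 0, "az": 0}, {"dx": 0, "dy": 0, "dz": -0.3, "ax": 0, "ay": 0, "az": 0}, {"dx": 0, "dy": 0, "dz": -0.15, "ax": 0, "ay": 0, "az": 0}, {"dx": 0, "dy": 0, "dz": -0.08, "ax": 0, "ay": 0, "az": 0}, {"dx": 0, "dy": 0, "dz": 0, "ax": 0, "ay": 0, "az": 0}])

```text
time: 5.82
ee_pos: [0.5366, -0.2577, 0.0347]
eef_rot: [0.195, 0.981, -0.0, 0.0]
force: [-0.8, -0.1, -0.7]
width: 0.0274
grip_force: 25.5
```

Emit:
carry_out(increments=[{"dx": 0, "dy": 0, "dz": -0.06, "ax": 0, "ay": 0, "az": 0}, {"dx": 0, "dy": 0, "dz": 0, "ax": 0, "ay": 0, "az": 0}])

```text
time: 6.08
ee_pos: [0.5374, -0.2581, 0.0311]
eef_rot: [0.195, 0.981, -0.0, 0.001]
force: [-0.5, 1.3, 5.6]
width: 0.0276
grip_force: 25.9
```

Emit:
carry_out(increments=[{"dx": 0, "dy": 0, "dz": 0, "ax": 0, "ay": 0, "az": 0}, {"dx": 0, "dy": 0, "dz": 0, "ax": 0, "ay": 0, "az": 0}, {"dx": 0, "dy": 0, "dz": 0, "ax": 0, "ay": 0, "az": 0}], hand=0)

```text
time: 6.45
ee_pos: [0.5364, -0.2575, 0.0297]
eef_rot: [0.195, 0.981, 0.0, -0.0]
force: [0.5, 0.3, 0.1]
width: 0.0426
grip_force: 0.0
```

Emit:
carry_out(increments=[{"dx": 0, "dy": 0, "dz": 0.15, "ax": 0, "ay": 0, "az": 0}, {"dx": 0, "dy": 0, "dz": 0.35, "ax": 0, "ay": 0, "az": 0}, {"dx": 0, "dy": 0, "dz": 0.6, "ax": 0, "ay": 0, "az": 0}, {"dx": 0, "dy": 0, "dz": 0.6, "ax": 0, "ay": 0, "az": 0}, {"dx": 0, "dy": 0, "dz": 0.5, "ax": 0, "ay": 0, "az": 0}])

```text
time: 7.08
ee_pos: [0.5367, -0.2577, 0.1976]
eef_rot: [0.195, 0.981, -0.0, 0.001]
force: [0.6, -0.2, -0.2]
width: 0.043
grip_force: 0.0
```

Emit:
carry_out(increments=[{"dx": 0.14, "dy": 0.3, "dz": 0, "ax": 0, "ay": 0, "az": 0.081}, {"dx": 0.14, "dy": 0.3, "dz": 0, "ax": 0, "ay": 0, "az": 0.081}, {"dx": 0.14, "dy": 0.3, "dz": 0, "ax": 0, "ay": 0, "az": 0.081}, {"dx": 0.14, "dy": 0.3, "dz": 0, "ax": 0, "ay": 0, "az": 0.081}, {"dx": 0.14, "dy": 0.3, "dz": 0, "ax": 0, "ay": 0, "az": 0.081}], hand=-0.3)

```text
time: 7.7
ee_pos: [0.5893, -0.1444, 0.1957]
eef_rot: [-0.21, 0.978, -0.0, 0.0]
force: [-0.3, 0.0, -0.1]
width: 0.0556
grip_force: 0.0
```

Emit:
carry_out(increments=[{"dx": 0.14, "dy": 0.3, "dz": 0, "ax": 0, "ay": 0, "az": 0.081}, {"dx": 0.14, "dy": 0.3, "dz": 0, "ax": 0, "ay": 0, "az": 0.081}, {"dx": 0.14, "dy": 0.3, "dz": 0, "ax": 0, "ay": 0, "az": 0.081}, {"dx": 0.14, "dy": 0.3, "dz": 0, "ax": 0, "ay": 0, "az": 0.081}, {"dx": 0.14, "dy": 0.3, "dz": 0, "ax": 0, "ay": 0, "az": 0.081}])

```text
time: 8.32
ee_pos: [0.6417, -0.0318, 0.1956]
eef_rot: [-0.578, 0.816, -0.0, 0.0]
force: [0.4, -0.4, 0.3]
width: 0.0552
grip_force: 0.0
```

```bash
cat > k.py <<'E'
from h import *
from scipy.spatial.transform import Rotation as Ro
s=monitor.read_state(); R=Ro.from_quat(s['eef_rot']).as_matrix(); print(s['ee_pos'],s['joint_pos'].round(2),'ydir',np.degrees(np.arctan2(R[1,1],R[0,1])))
p,d,i=snap('wrist'); np.savez('w3',p=p,d=d,i=i); cv2.imwrite('pics/w3.png',p)
v,u=np.mgrid[0:400,0:640]; W=pts(i,np.c_[u.ravel(),v.ravel()],d).reshape(400,640,3)
near=(d>0)&(np.hypot(W[...,0]-.641,W[...,1]+.033)<.045)
for a,b in((.045,.058),(.018,.03)):
    m=near&(W[...,2]>a)&(W[...,2]<b); print(m.sum(),W[m].mean(0),cv2.minAreaRect(W[m][:,:2].astype(np.float32)),cv2.minEnclosingCircle(W[m][:,:2].astype(np.float32)))
m=near&(W[...,2]>.045)&(W[...,2]<.058)&(p.min(2)>140); print('white',m.sum(),W[m].mean(0))
p,d,i=snap('top'); v,u=np.mgrid[0:400,0:640]; W=pts(i,np.c_[u.ravel(),v.ravel()],d).reshape(400,640,3)
m=(abs(W[...,0]-.535)<.055)&(abs(W[...,1]+.257)<.055)&(W[...,2]>.03)&(W[...,2]<.06); print('cap in tray',m.sum(),W[m].mean(0) if m.sum() else 0)
E
python3 k.py
```

```text
[ 0.64174352 -0.03180148  0.19562138] [-0.05  0.42 -0.02  1.13 -0.   -1.28] ydir 160.62122948001573
834 [ 0.64016998 -0.03060209  0.04936607] ((0.6404902935028076, -0.02982664853334427), (0.04184499382972717, 0.013983210548758507), 68.59489440917969) ((0.6407041549682617, -0.03018706478178501), 0.021576356142759323)
1118 [ 0.64018079 -0.03129051  0.02527854] ((0.6409499645233154, -0.029651790857315063), (0.044512197375297546, 0.043602198362350464), 24.631505966186523) ((0.6424614191055298, -0.02547149360179901), 0.026618406176567078)
white 51 [ 0.64431389 -0.02017281  0.04997078]
cap in tray 0 0
```

View pics/w3.png

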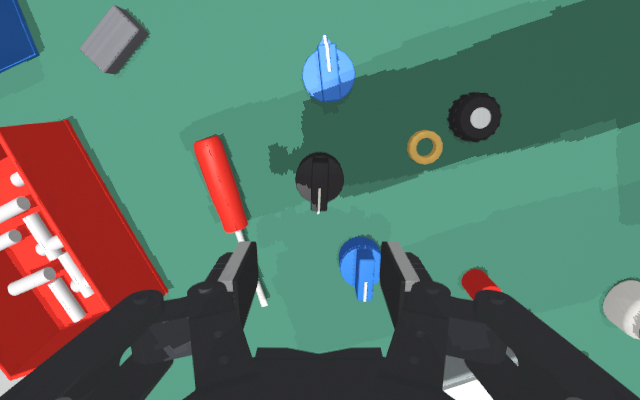

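The wrist view shows the knob at (319,180), bar along the finger gap with its nose toward image-down, so the tool is aligned. The tray cap mask came up empty, so I'll check that too.

Emit:
carry_out(increments=[{"dx": -0.01, "dy": 0.01, "dz": -0.5, "ax": 0, "ay": 0, "az": -0.01}, {"dx": 0, "dy": 0, "dz": -0.5, "ax": 0, "ay": 0, "az": 0}, {"dx": 0, "dy": 0, "dz": -0.5, "ax": 0, "ay": 0, "az": 0}, {"dx": 0, "dy": 0, "dz": -0.35, "ax": 0, "ay": 0, "az": 0}, {"dx": 0, "dy": 0, "dz": -0.1, "ax": 0, "ay": 0, "az": 0}])

```text
time: 9.05
ee_pos: [0.639, -0.0324, 0.0471]
eef_rot: [-0.567, 0.824, 0.001, -0.001]
force: [-0.3, -0.6, 0.6]
width: 0.0558
grip_force: 0.0
```

```bash
python3 - <<'E'
from h import *
for n in('top','scene'):
    p,d,i=snap(n); v,u=np.mgrid[0:400,0:640]; W=pts(i,np.c_[u.ravel(),v.ravel()],d).reshape(400,640,3)
    t=(abs(W[...,0]-.535)<.054)&(abs(W[...,1]+.257)<.054)&(d>0); print(n,t.sum(),np.percentile(W[t][:,2],[0,50,90,97,100]))
    m=t&(W[...,2]>.015); print(m.sum(),W[m].mean(0) if m.sum() else 0)
    c=p[170:250,380:470] if n=='top' else p[180:255,150:245]
    cv2.imwrite(f'pics/tray_{n}.png',cv2.resize(c,(400,300),interpolation=cv2.INTER_CUBIC))
cv2.imwrite('pics/tray.png',np.hstack([cv2.imread('pics/tray_top.png'),cv2.imread('pics/tray_scene.png')]))
E
```

```text
top 934 [-0.00034322  0.00525025  0.03860101  0.04175193  0.04518298]
130 [ 0.53636979 -0.25727936  0.03803811]
scene 1672 [0.00174797 0.00553837 0.02479035 0.04112939 0.04322452]
212 [ 0.54117983 -0.25594273  0.03398798]
```

View pics/tray.png

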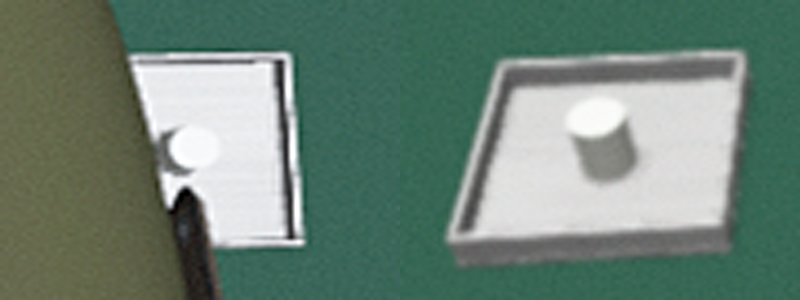

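The cap stands upright in the middle of the tray. Now I'll grip the knob.

Emit:
carry_out(increments=[{"dx": 0, "dy": 0, "dz": 0, "ax": 0, "ay": 0, "az": 0}, {"dx": 0, "dy": 0, "dz": 0, "ax": 0, "ay": 0, "az": 0}, {"dx": 0, "dy": 0, "dz": 0, "ax": 0, "ay": 0, "az": 0}, {"dx": 0, "dy": 0, "dz": 0, "ax": 0, "ay": 0, "az": 0}, {"dx": 0, "dy": 0, "dz": 0, "ax": 0, "ay": 0, "az": 0}], hand=1, squeeze=50)

```text
time: 9.78
ee_pos: [0.6416, -0.0319, 0.0499]
eef_rot: [-0.568, 0.823, -0.001, 0.001]
force: [-1.1, 0.1, 6.6]
width: 0.0128
grip_force: 49.7
```

Emit:
carry_out(increments=[{"dx": 0, "dy": 0, "dz": 0.2, "ax": 0, "ay": 0, "az": 0}, {"dx": 0, "dy": 0, "dz": 0.5, "ax": 0, "ay": 0, "az": 0}, {"dx": 0, "dy": 0, "dz": 0.7, "ax": 0, "ay": 0, "az": 0}, {"dx": 0, "dy": 0, "dz": 0.6, "ax": 0, "ay": 0, "az": 0}, {"dx": 0, "dy": 0, "dz": 0, "ax": 0, "ay": 0, "az": 0}])

```text
time: 10.4
ee_pos: [0.6434, -0.0319, 0.2041]
eef_rot: [-0.568, 0.823, -0.003, 0.003]
force: [-0.1, -0.0, -1.4]
width: 0.0128
grip_force: 48.9
```

```bash
python3 - <<'E'
from h import *
from scipy.spatial.transform import Rotation as Ro
s=monitor.read_state(); R=Ro.from_quat(s['eef_rot']).as_matrix(); print(s['ee_pos'],s['width'],'ydir',np.degrees(np.arctan2(R[1,1],R[0,1])))
p,d,i=snap('wrist'); np.savez('w4',p=p,d=d,i=i); cv2.imwrite('pics/w4.png',p)
E
```

```text
[ 0.64337628 -0.03190644  0.20405489] 0.0127942471345315 ydir 159.16790318868556
```

View pics/w4.png

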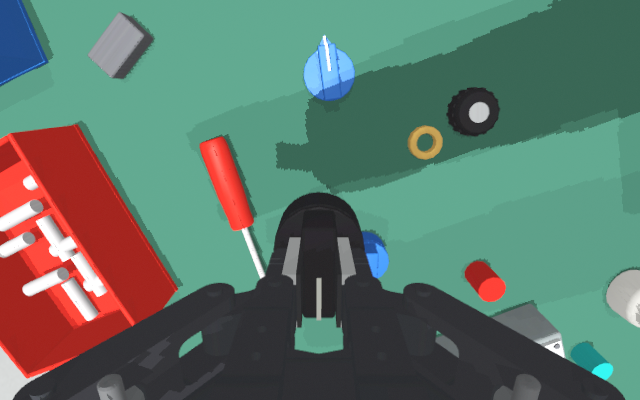

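The knob is held by its bar, with the skirt's far edge at (319,193). Next: the knob axis in the tool frame, then move to the spindle while turning about -91°.

```bash
python3 - <<'E'
from h import *
from scipy.optimize import least_squares
from scipy.spatial.transform import Rotation as Ro
z=np.load('w4.npz',allow_pickle=True); p,d,i=z['p'],z['d'],z['i'].item()
v,u=np.mgrid[0:400,0:640]; W=pts(i,np.c_[u.ravel(),v.ravel()],d).reshape(400,640,3)
R=Ro.from_quat([-.568,.823,-.003,.003]).as_matrix(); L=(W-np.array([.6434,-.0319,.2041]))@R
r=(d>0)&(np.hypot(L[...,0],L[...,1])<.04)
zz=L[r][:,2]; h,e=np.histogram(zz,bins=np.arange(-.01,.06,.003)); print(list(zip(e.round(3),h)))
m=r&(abs(L[...,2]-.023)<.004)&(v<260); P=L[m][:,:2]; print(m.sum(),P.min(0),P.max(0))
hu=cv2.convexHull(P.astype(np.float32))[:,0]; 
s=np.sign(P[np.argmax(abs(P[:,0])),0]); H=hu[hu[:,0]*s>.008]
f=least_squares(lambda q:np.hypot(H[:,0]-q[0],H[:,1]-q[1])-.022,[0,0],loss='soft_l1',f_scale=.001); print('centre in tool',f.x,f.cost,H[:3])
m=r&(L[...,2]<.006)&(abs(L[...,1])<.006); print('bar top x range',L[m].min(0),L[m].max(0))
E
```

```text
[(np.float64(-0.01), np.int64(282)), (np.float64(-0.007), np.int64(297)), (np.float64(-0.004), np.int64(243)), (np.float64(-0.001), np.int64(3157)), (np.float64(0.002), np.int64(312)), (np.float64(0.005), np.int64(254)), (np.float64(0.008), np.int64(243)), (np.float64(0.011), np.int64(195)), (np.float64(0.014), np.int64(114)), (np.float64(0.017), np.int64(65)), (np.float64(0.02), np.int64(64)), (np.float64(0.023), np.int64(1348)), (np.float64(0.026), np.int64(195)), (np.float64(0.029), np.int64(161)), (np.float64(0.032), np.int64(122)), (np.float64(0.035), np.int64(122)), (np.float64(0.038), np.int64(118)), (np.float64(0.041), np.int64(113)), (np.float64(0.044), np.int64(103)), (np.float64(0.047), np.int64(100)), (np.float64(0.05), np.int64(16)), (np.float64(0.053), np.int64(0)), (np.float64(0.056), np.int64(0))]
1517 [-0.00136805 -0.02037454] [0.02068267 0.02327114]
centre in tool [-0.00150359  0.00157203] 7.400379764127885e-08 [[0.02068267 0.00164247]
 [0.01980595 0.0074068 ]
 [0.01917037 0.00903987]]
bar top x range [-0.02235808 -0.00599985 -0.07741461] [0.02008041 0.00599557 0.00599774]
```

Emit:
carry_out(increments=[{"dx": -0.15, "dy": 0.3, "dz": 0, "ax": 0, "ay": 0, "az": -0.08}, {"dx": -0.15, "dy": 0.4, "dz": 0, "ax": 0, "ay": 0, "az": -0.08}, {"dx": -0.15, "dy": 0.4, "dz": 0, "ax": 0, "ay": 0, "az": -0.08}, {"dx": -0.15, "dy": 0.4, "dz": 0, "ax": 0, "ay": 0, "az": -0.08}, {"dx": -0.15, "dy": 0.4, "dz": 0, "ax": 0, "ay": 0, "az": -0.08}])

```text
time: 11.08
ee_pos: [0.5828, 0.1114, 0.1969]
eef_rot: [-0.2, 0.98, 0.0, -0.002]
force: [0.3, -0.1, 0.3]
width: 0.013
grip_force: 48.9
```

Emit:
carry_out(increments=[{"dx": -0.15, "dy": 0.4, "dz": 0, "ax": 0, "ay": 0, "az": -0.08}, {"dx": -0.15, "dy": 0.4, "dz": 0, "ax": 0, "ay": 0, "az": -0.08}, {"dx": -0.15, "dy": 0.4, "dz": 0, "ax": 0, "ay": 0, "az": -0.08}, {"dx": -0.15, "dy": 0.4, "dz": 0, "ax": 0, "ay": 0, "az": -0.08}, {"dx": -0.15, "dy": 0.4, "dz": 0, "ax": 0, "ay": 0, "az": -0.077}])

```text
time: 11.7
ee_pos: [0.5266, 0.2611, 0.1969]
eef_rot: [0.195, 0.981, -0.001, -0.001]
force: [1.0, -0.1, -0.4]
width: 0.013
grip_force: 48.9
```

Emit:
carry_out(increments=[{"dx": 0, "dy": 0, "dz": 0, "ax": 0, "ay": 0, "az": 0}, {"dx": 0, "dy": 0, "dz": 0, "ax": 0, "ay": 0, "az": 0}])

```text
time: 11.95
ee_pos: [0.5276, 0.2601, 0.1975]
eef_rot: [0.191, 0.982, -0.001, -0.001]
force: [0.7, 0.5, 0.2]
width: 0.0128
grip_force: 48.9
```

Combined estimate for the TCP target is (0.5273, 0.2611), nearly where it is now. Descending until just over the shaft tip, watching force.

Emit:
carry_out(increments=[{"dx": 0, "dy": 0.013, "dz": -0.3, "ax": 0, "ay": 0, "az": 0}, {"dx": 0, "dy": 0, "dz": -0.3, "ax": 0, "ay": 0, "az": 0}, {"dx": 0, "dy": 0, "dz": -0.18, "ax": 0, "ay": 0, "az": 0}, {"dx": 0, "dy": 0, "dz": 0, "ax": 0, "ay": 0, "az": 0}, {"dx": 0, "dy": 0, "dz": 0, "ax": 0, "ay": 0, "az": 0}])

```text
time: 12.58
ee_pos: [0.5286, 0.2615, 0.1407]
eef_rot: [0.192, 0.981, 0.0, 0.0]
force: [0.3, 0.1, 0.3]
width: 0.013
grip_force: 48.9
```

```bash
python3 - <<'E'
from h import *
from scipy.spatial.transform import Rotation as Ro
s=monitor.read_state(); R=Ro.from_quat(s['eef_rot']).as_matrix(); print(s['ee_pos'],s['force'],'nose',np.degrees(np.arctan2(R[1,1],R[0,1]))-90)
p,d,i=snap('scene'); np.savez('s5',p=p,d=d,i=i); c=p[140:220,390:495]; cv2.imwrite('pics/s5.png',cv2.resize(c,None,fx=7,fy=7,interpolation=cv2.INTER_CUBIC))
E
```

```text
[0.52856432 0.26154734 0.14068589] [0.34719755 0.08618644 0.34281016] nose -22.176063634978107
```

View pics/s5.png

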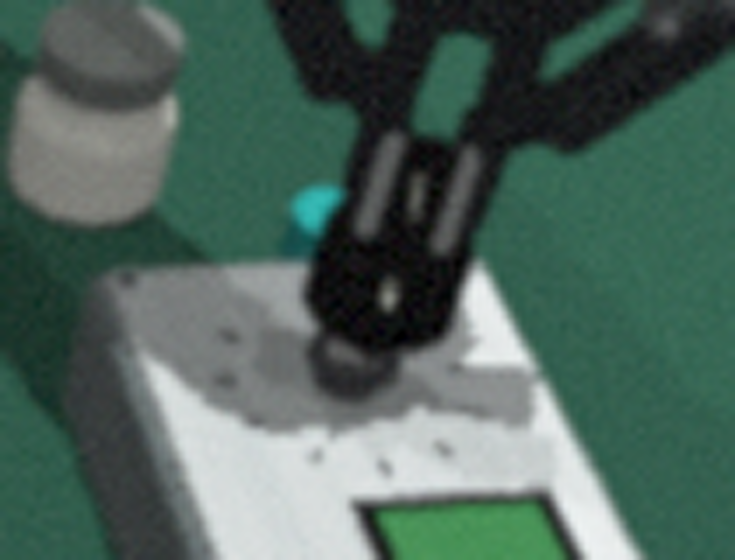

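```bash
python3 - <<'E'
from h import *
z=np.load('s5.npz',allow_pickle=True); p,d,i=z['p'],z['d'],z['i'].item()
v,u=np.mgrid[0:400,0:640]; W=pts(i,np.c_[u.ravel(),v.ravel()],d).reshape(400,640,3)
near=(d>0)&(np.hypot(W[...,0]-.528,W[...,1]-.26)<.05)
g=p.max(2)
for a,b,t in((.062,.078,'collar'),(.078,.09,'shaft'),(.094,.114,'skirt'),(.13,.145,'bartop')):
    m=near&(W[...,2]>a)&(W[...,2]<b)&(g<(110 if t!='shaft' else 256)); q=W[m]; print(t,m.sum(),q.min(0),q.max(0),'ymid',(np.percentile(q[:,1],3)+np.percentile(q[:,1],97))/2)
T=np.array(i['cam_to_world']);R=T[:3,:3].T
for P in([.5277,.2626],[.529,.258],[.5285,.2605]):
    q=cv2.projectPoints(np.array([P+[.071],P+[.091]]),cv2.Rodrigues(R)[0],-R@T[:3,3],K(i),np.array(i['D'],float))[0].reshape(-1,2); print(P,((q-[390,140])*7).round().tolist())
print('collar edges',onz(i,[(390+308/7,140+350/7),(390+400/7,140+350/7),(390+354/7,140+398/7)],.071))
print('skirt edges',onz(i,[(390+306/7,140+285/7),(390+470/7,140+285/7)],.108))
E
```

```text
collar 90 [0.51826485 0.22023658 0.06202919] [0.54446908 0.28424559 0.07721035] ymid 0.26015462016788476
shaft 1 [0.53242935 0.25470128 0.0786403 ] [0.53242935 0.25470128 0.0786403 ] ymid 0.25470127620837946
skirt 168 [0.52177391 0.23949018 0.09400099] [0.55871723 0.27951591 0.11388239] ymid 0.2578686623240235
bartop 190 [0.51044652 0.24070415 0.1303168 ] [0.55069428 0.27857196 0.14478975] ymid 0.2594729154643961
[0.5277, 0.2626] [[358.0, 350.0], [375.0, 301.0]]
[0.529, 0.258] [[345.0, 354.0], [361.0, 304.0]]
[0.5285, 0.2605] [[352.0, 352.0], [368.0, 303.0]]
collar edges [[0.52705601 0.24731626 0.071     ]
 [0.52801424 0.27528482 0.071     ]
 [0.54833412 0.2553798  0.071     ]]
skirt edges [[0.53865416 0.23498914 0.108     ]
 [0.54028542 0.28266317 0.108     ]]
```

The scene crop shows the knob over the collar, about 1 mm low in y. I'll nudge it and descend gently.

Emit:
carry_out(increments=[{"dx": -0.015, "dy": 0.012, "dz": -0.03, "ax": 0, "ay": 0, "az": 0}, {"dx": 0, "dy": 0, "dz": -0.03, "ax": 0, "ay": 0, "az": 0}, {"dx": 0, "dy": 0, "dz": -0.03, "ax": 0, "ay": 0, "az": 0}, {"dx": 0, "dy": 0, "dz": -0.03, "ax": 0, "ay": 0, "az": 0}, {"dx": 0, "dy": 0, "dz": 0, "ax": 0, "ay": 0, "az": 0}])

```text
time: 13.25
ee_pos: [0.5281, 0.2624, 0.1321]
eef_rot: [0.192, 0.981, 0.0, 0.001]
force: [0.1, -2.6, 8.3]
width: 0.0129
grip_force: 50.0
```

Emit:
carry_out(increments=[{"dx": 0, "dy": -0.01, "dz": 0, "ax": 0, "ay": 0, "az": 0}, {"dx": 0, "dy": -0.01, "dz": 0, "ax": 0, "ay": 0, "az": 0}, {"dx": 0, "dy": 0, "dz": 0, "ax": 0, "ay": 0, "az": 0}])

```text
time: 13.62
ee_pos: [0.5279, 0.2607, 0.1314]
eef_rot: [0.192, 0.981, -0.0, 0.001]
force: [3.8, -2.3, 1.7]
width: 0.0129
grip_force: 49.3
```

Emit:
carry_out(increments=[{"dx": 0.015, "dy": -0.008, "dz": 0, "ax": 0, "ay": 0, "az": 0}, {"dx": 0, "dy": 0, "dz": -0.03, "ax": 0, "ay": 0, "az": 0}, {"dx": 0, "dy": 0, "dz": -0.03, "ax": 0, "ay": 0, "az": 0}, {"dx": 0, "dy": 0, "dz": 0, "ax": 0, "ay": 0, "az": 0}])

```text
time: 14.12
ee_pos: [0.5281, 0.2605, 0.1261]
eef_rot: [0.192, 0.981, -0.0, -0.0]
force: [3.3, 0.0, -2.7]
width: 0.013
grip_force: 48.8
```

Emit:
carry_out(increments=[{"dx": 0.012, "dy": 0, "dz": -0.03, "ax": 0, "ay": 0, "az": 0}, {"dx": 0, "dy": 0, "dz": -0.03, "ax": 0, "ay": 0, "az": 0}, {"dx": 0, "dy": 0, "dz": -0.02, "ax": 0, "ay": 0, "az": 0}, {"dx": 0, "dy": 0, "dz": 0, "ax": 0, "ay": 0, "az": 0}])

```text
time: 14.62
ee_pos: [0.5285, 0.2605, 0.1205]
eef_rot: [0.192, 0.981, -0.0, -0.001]
force: [-1.1, -0.3, 3.5]
width: 0.013
grip_force: 49.6
```

Emit:
carry_out(increments=[{"dx": 0, "dy": 0, "dz": -0.02, "ax": 0, "ay": 0, "az": 0}, {"dx": 0, "dy": 0, "dz": -0.02, "ax": 0, "ay": 0, "az": 0}, {"dx": 0, "dy": 0, "dz": -0.02, "ax": 0, "ay": 0, "az": 0}, {"dx": 0, "dy": 0, "dz": 0, "ax": 0, "ay": 0, "az": 0}, {"dx": 0, "dy": 0, "dz": 0, "ax": 0, "ay": 0, "az": 0}])

```text
time: 15.25
ee_pos: [0.5286, 0.2605, 0.1163]
eef_rot: [0.192, 0.981, 0.0, -0.0]
force: [-3.5, -0.2, 7.6]
width: 0.0125
grip_force: 50.1
```

Emit:
carry_out(increments=[{"dx": -0.005, "dy": 0, "dz": -0.02, "ax": 0, "ay": 0, "az": 0}, {"dx": 0, "dy": 0, "dz": -0.02, "ax": 0, "ay": 0, "az": 0}, {"dx": 0, "dy": 0, "dz": -0.02, "ax": 0, "ay": 0, "az": 0}, {"dx": 0, "dy": 0, "dz": 0, "ax": 0, "ay": 0, "az": 0}, {"dx": 0, "dy": 0, "dz": 0, "ax": 0, "ay": 0, "az": 0}])

```text
time: 15.88
ee_pos: [0.5287, 0.2606, 0.1146]
eef_rot: [0.192, 0.981, 0.001, 0.001]
force: [-9.6, -4.5, 26.1]
width: 0.013
grip_force: 52.8
```

Emit:
carry_out(increments=[{"dx": -0.008, "dy": -0.004, "dz": 0.01, "ax": 0, "ay": 0, "az": 0}, {"dx": 0, "dy": 0, "dz": 0, "ax": 0, "ay": 0, "az": 0}, {"dx": 0, "dy": 0, "dz": 0, "ax": 0, "ay": 0, "az": 0}, {"dx": 0, "dy": 0, "dz": 0, "ax": 0, "ay": 0, "az": 0}, {"dx": 0, "dy": 0, "dz": 0, "ax": 0, "ay": 0, "az": 0}])

```text
time: 16.5
ee_pos: [0.5286, 0.2605, 0.1147]
eef_rot: [0.192, 0.981, 0.001, 0.001]
force: [-6.6, -1.9, 19.9]
width: 0.0129
grip_force: 51.9
```

```bash
python3 - <<'E'
from h import *
from scipy.spatial.transform import Rotation as Ro
def f(p,d,i,q,t):
    v,u=np.mgrid[0:400,0:640]; W=pts(i,np.c_[u.ravel(),v.ravel()],d).reshape(400,640,3); L=(W-t)@Ro.from_quat(q).as_matrix()
    m=(d>0)&(abs(L[...,0])<.018)&(abs(L[...,1])<.004)&(abs(L[...,2])<.01); print(m.sum(),np.median(L[m][:,2]),'worldz',np.median(W[m][:,2]),'xr',L[m][:,0].min())
z=np.load('w4.npz',allow_pickle=True); f(z['p'],z['d'],z['i'].item(),[-.568,.823,-.003,.003],np.array([.6434,-.0319,.2041]))
s=monitor.read_state(); f(*snap('wrist'),s['eef_rot'],s['ee_pos']); print(s['force'])
E
```

```text
1541 0.0006079342988125143 worldz 0.2034915759139992 xr -0.017958804359306947
1493 0.0005148989486183901 worldz 0.11415398985519366 xr -0.017959631637629765
[-6.6378466  -1.91729563 19.92337643]
```

```bash
python3 -c "
from station import env
print(env.sign_off())"
```

```text
the job is handed in; nothing more can be done
None
```

I've handed the job in (no verdict came back): the cap stands in the tray, and the knob sits home on the collar by its measured height, still gripped and pressing the spindle fully down at about 20 N.

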